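Look round the finish-jar carousel, then present and hold the green-lidded jar

TASK

Slowly turn the jar carousel on the woodworking table at least one full turn, either way round, so that I can look over every jar; only then bring the green-lidded jar to the front, squarely in line with the red pointer on the base board. Finish while the gripper is still holding the turntable still there, so that I can unscrew the lid: do not let go. Never let the carousel spin fast, and leave the flask, the wooden fish and the sanding block where they are.

Things in the scene. Friction and masses are not known exactly. Their poses are not given: they have to be found in the camera images.
- board: Brown wooden base board, fixed to the table, 360 x 270 x 12 mm thick. Origin at table height below the carousel's vertical axis; the board reaches from 225 mm in front of the axis (its -x) to 135 mm behind it. Its -x axis points to the front, where a flat red arrow-shaped pointer lies on the board 135 to 216 mm from the axis, its point towards the carousel.
- front_spot (a point): Fixed point on the pointer's line, 85 mm from the carousel's axis along the board's -x, 108 mm above the table: the green lid's top centre is here when the green-lidded jar is at the front.
- carousel: Fixed bearing foot of the jar carousel, 100 mm in diameter, hidden under the turntable; it does not turn. Origin on the vertical turning axis, 12 mm above the table. It carries the round plywood turntable, 250 mm in diameter, top 38 mm above the table, with a wooden post in the middle whose 36 mm ball reaches 120 mm above the table.
- turntable (a joint): Turning angle of the turntable about the vertical axis, rad, without end stops within nine turns. 0 at the start of every episode wherever the jars then stand; it grows anticlockwise seen from above. It turns easily (about 0.08 N m of friction, plus light damping) and stays where it is left.
- green_lid (a point): Centre of the green lid's top face, 108 mm above the table, 85 mm from the axis; turns with the turntable. Five jars (48 mm in diameter, 52 mm lids: one green, two white, two dark brown, all equally high) are fixed in wells on the turntable, 60 degrees apart, and do not come out; the sixth place, opposite the green lid, has the knob.
- knob_mid (a point): Middle of the black turning knob, 150 mm above the table, 85 mm from the axis, opposite the green lid; turns with the turntable. The knob is an upright cylinder, 28 mm in diameter, from 132 to 168 mm above the table, spinning freely on a 12 mm steel pin, so it can be gripped and led round without turning the gripper. All else on the carousel is 120 mm high at most.
- flask: Bystander: upright steel flask with a black lid, 68 mm in diameter, 200 mm high; origin at the centre of its underside. Loose.
- fish: Bystander: flat light-wood fish blank lying on the table, about 137 x 66 mm, 22 mm thick; origin at the underside below the thickest part of its body, forked tail towards its +x. Loose.
- sander: Bystander: cork sanding block with a dark underside, 100 x 57 x 37 mm, lying on the table; origin at the centre of its underside. Loose.

How it is judged (in metres and radians):
On the way, in this order (a step that is already met when the one before it is completed fails the run):
1. the turntable has been turned a full turn from its start, either way (at least 350 degrees) ((value of joint turntable above 6.1 rad or value of joint turntable below -6.1 rad)).
2. the green-lidded jar is in line with the pointer and the fingers hold the turntable still (horizontal distance between green_lid and front_spot below 0.01 m and velocity of joint turntable between -0.1 and 0.1 rad/s and contact force between the fingers and carousel above 1 N), for 0.2 s.
At the end, for the whole second after the job is handed in: The green lid's centre is within 10 mm of the front spot (seen from above), the turntable is still (under 0.1 rad/s) and the fingers still press on the turntable, its knob or its jars with more than 1 N; flask, fish and sanding block are within 30 mm of where they stood and the flask is upright (all of step 2 and distance of each of flask, fish, sander from where it was at the start of the episode below 0.03 m and angle between flask's own z axis and vertical below 0.3 rad); the arm keeps its last pose, push and grip.
It fails at once if the turntable is spun faster than 4 rad/s (velocity of joint turntable above 4 rad/s or velocity of joint turntable below -4 rad/s).
It fails at once if the flask, fish or sanding block is moved more than 30 mm, or the flask tipped (not (distance of each of flask, fish, sander from where it was at the start of the episode below 0.03 m and angle between flask's own z axis and vertical below 0.3 rad)).
It also fails if it takes over 61 s, if anything falls off the work surface, if the arm or the gripper's body presses on something with over 40 N, if the wrist force passes 120 N, or if a joint passes its speed limit or range.

ROBOT

A 6-joint arm with a two-finger parallel gripper is mounted at the origin on the work surface. World frame = base frame: x ahead of the robot, y to its left, z up, the work surface at z = 0. Lengths are in mm, angles in degrees, forces in N, time in s.
With the tool pointing down it reaches from about 350 to 1000 mm from the base axis. Payload 7.1 kg.
Tool frame: the origin (TCP) lies between the finger pads; the fingertips stand 19 mm ahead of it and the grasp point (between the pads) is the TCP; x points along the fingers, z is the direction in which the jaws open and shut, and the axes are right-handed (so a half turn about x gives the same grasp; the last joint's range is limited). The gripper opens to 85 mm and grips with 20 to 120 N. Pads are 22 mm wide; open, the fingers measure 114 mm over their backs; the gripper's body (76 mm by 85 mm) begins 54 mm behind the grasp point. The pads swing forward as they close: fully open they stand 13 mm farther back than shut.
Start: joints at [-76.203, 24.242, 93.386, -0, 62.372, -1.089], TCP at [160.573, -604.004, 250.319] pointing down, gripper open.
Joint ranges: [-172.04, 172.04], [-51.8, 120.97], [4.93, 147.93], [-75.15, 255.16], [6.16, 154.13], [-145.62, 145.62]. Speed limits (degrees/s): [136.94, 136.94, 172.46, 180, 180, 180].

INTERFACE

Orientations are given as a 3x3 rotation matrix whose columns are the frame's x, y, z axes.
In Python, from plant import robot, vision, hand_in gives the robot as it stands.
- The arm moves only by the tool play_rows, never from a script. Its argument "increments" is text: rows parted by semicolons, each of 7 numbers parted by spaces: the finger opening in mm, from 0 to 85.4, then the shift along the tool's x, y, z in mm, then the turn, a rotation vector about the tool's x, y, z in degrees. In form: claw dx dy dz wx wy wz; .... A call has exactly 8 rows; each row shifts and turns the commanded pose from where the row before left it, along the tool's axes as they then stand; what a row does not reach is not made up. A row lasts 1/12 s, in which the tool goes at most 41.7 mm and 7.16 degrees, less where a joint would pass 70% of its speed; a pose out of reach is approached as far as the arm can. A call is refused whole if a number of a shift passes 41.7 or a number of a turn 7.16, either way. A call with a gripper value outside its range is refused whole. The fingers move at their own pace and stop on an object; "newtons" is the grip in N (left out, the last holds). Time passes only in rows, so rows that do not move let the fingers close, or fill a call up. It gives the time, the measured TCP pose, the force and the opening at its end, in the units of the state.
- robot.get_obs(): the state, without advancing time (a new reading comes with each control period).
- vision.get_image(name): name is "scene" or "top"; returns (picture, depth): 480x640x3 uint8, red, green, blue; 480x640 float32, mm along the optical axis (not along the pixel's ray), 0 where there is no reading.
- vision.calibration(name): a dict with "mtx" (3x3 intrinsics, pixels), "xyz" and "orientation" of the camera in the world. Camera axes: x right, y up, looking along -z (the intrinsics and any distortion apply to the point x, -y, -z); pixel columns grow to the right and rows downward; lengths in mm; the calibration is good to about 2 mm. A picture is of the moment at which its call begins. calibration takes no time and is no camera call.
- hand_in(): hands the job in, once; it reports no verdict.
The state is a dict: "time": time; "joint_positions": joint angles; "dq": joint speeds; "effort": joint torques, N m; "tool_pos": TCP position; "eef_rot": TCP orientation; "force": force on the tool from outside, world axes, zero at the start; "moment": the same for the moment, N m; "width": finger opening in mm.
Only numpy, scipy, OpenCV 4.12 (cv2) and the standard library are available. Lean on these libraries where they do the work, as an engineer would, in place of code of your own. Each camera call takes 0.05 s, during which the arm holds its last target.

## Working session

There is one attempt and no reset: what is moved stays moved. The work goes in short steps, Python scripts to look and compute and a tool call to move; the robot and the scene stay as the last step left them, time stands still between calls to the robot, and variables do not carry over. Pictures are saved under pics/ and viewed, and the job is handed in when it is done.

Besides the shell and the picture viewer there is one more tool, called after "Emit:" by a JSON object that holds its "method" and its "body", one argument or row to a line. play_rows: Moves the arm, as the interface text tells. Its arguments: {"type":"object","properties":{"increments":{"type":"string"},"newtons":{"type":"number"}},"required":["increments"]}

```bash
ls; mkdir -p pics; python3 - <<'E'
from plant import robot, vision
import cv2,numpy as np
o=robot.get_obs();print(o['time'],o['tool_pos'],np.round(o['eef_rot'],3),o['width'])
for n in("scene","top"):
    im,d=vision.get_image(n);cv2.imwrite(f"pics/{n}0.png",im[...,::-1]);np.save(f"{n}0.npy",d)
    c=vision.calibration(n);print(n,np.round(c['mtx'],1),c['xyz'],np.round(c['orientation'],3),c.keys())
E
```

```text
pics
0.0 [ 160.45246319 -603.50947417  249.5434683 ] [[-0.     0.966  0.257]
 [ 0.002  0.257 -0.966]
 [-1.     0.    -0.002]] 85.17043170533012
scene [[496.5   0.  318.9]
 [  0.  496.5 242.6]
 [  0.    0.    1. ]] [1204.20366398  378.89633057 1024.15190135] [[-0.42  -0.708  0.567]
 [ 0.907 -0.317  0.276]
 [-0.016  0.631  0.776]] dict_keys(['mtx', 'xyz', 'orientation'])
top [[449.2   0.  317.2]
 [  0.  449.2 240.5]
 [  0.    0.    1. ]] [ 407.73203009   56.06033371 1031.55413328] [[ 0.03   0.987 -0.159]
 [-0.999  0.025 -0.034]
 [-0.029  0.16   0.987]] dict_keys(['mtx', 'xyz', 'orientation'])
```

View pics/scene0.png

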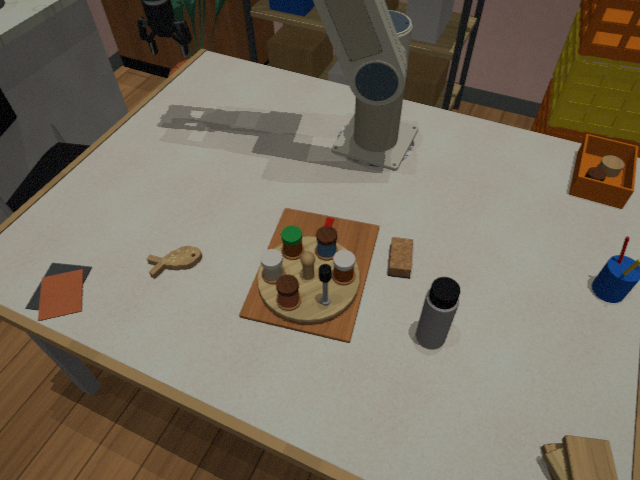

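View pics/top0.png

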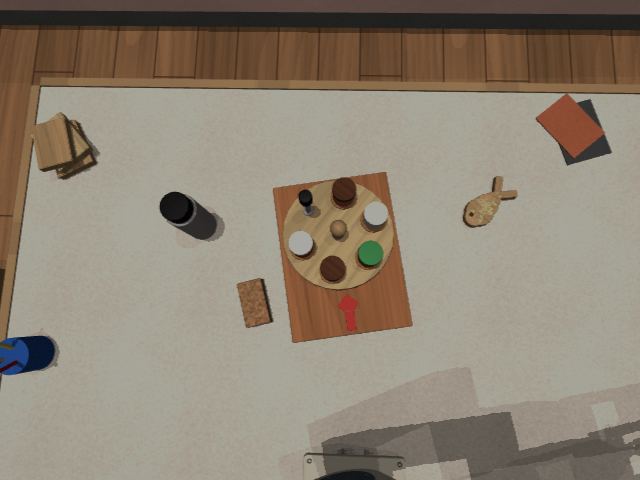

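```bash
cat > h.py <<'E'
import numpy as np,cv2
from plant import robot,vision
def ray(n,uv):
    c=vision.calibration(n);K=c['mtx'];R=np.array(c['orientation'])
    p=np.linalg.solve(K,[uv[0],uv[1],1.]);return np.array(c['xyz']),R@(p*[1,-1,-1])
def plane(n,uv,z):
    o,d=ray(n,uv);return o+d*(z-o[2])/d[2]
def proj(n,P):
    c=vision.calibration(n);p=np.array(c['orientation']).T@(np.array(P)-c['xyz']);p=p*[1,-1,-1];q=c['mtx']@p;return q[:2]/q[2]
def tri(a,b):
    o1,d1=ray('scene',a);o2,d2=ray('top',b)
    s=np.linalg.lstsq(np.c_[d1,-d2],o2-o1,rcond=None)[0]
    p,q=o1+d1*s[0],o2+d2*s[1];return (p+q)/2,np.linalg.norm(p-q)
def blob(m,roi=None,k=0):
    m=m.astype('uint8')
    if roi is not None:
        z=np.zeros_like(m);x0,y0,x1,y1=roi;z[y0:y1,x0:x1]=m[y0:y1,x0:x1];m=z
    n,l,s,c=cv2.connectedComponentsWithStats(m)
    i=1+np.argsort(-s[1:,4])[k];return c[i],s[i],l==i
def hsv(im): return cv2.cvtColor(im,cv2.COLOR_RGB2HSV)
def green(im):
    h=hsv(im);return (h[...,0]>50)&(h[...,0]<85)&(h[...,1]>120)
def red(im):
    h=hsv(im);return ((h[...,0]<5)|(h[...,0]>174))&(h[...,1]>200)&(h[...,2]>90)
E
python3 - <<'E'
from h import *
S=cv2.imread('pics/scene0.png')[...,::-1].copy();T=cv2.imread('pics/top0.png')[...,::-1].copy()
gs=blob(green(S),(250,200,380,330));gt=blob(green(T),(270,170,420,340));print('green',gs[:2],gt[:2])
# lid top: ellipse incl. side in view -> ray on plane 108
print(tri(gs[0],gt[0]),plane('scene',gs[0],108),plane('top',gt[0],108))
r=blob(red(T),(320,280,380,340));rs=blob(red(S),(300,200,350,240));print('red',r[:2],rs[:2])
ys,xs=np.where(r[2]);P=np.array([plane('top',(x,y),12) for x,y in zip(xs,ys)])[:,:2]
v=np.linalg.svd(P-P.mean(0))[2][0];print('pointer',P.mean(0),v,np.ptp((P-P.mean(0))@v),plane('scene',rs[0],12))
# board
for n,I,roi in(('top',T,(260,160,425,350)),('scene',S,(230,200,390,340))):
    h=hsv(I);m=(h[...,0]<16)&(h[...,1]>110)
    b=blob(m,roi);c,_=cv2.findContours(b[2].astype('uint8'),0,2)
    q=cv2.approxPolyDP(cv2.convexHull(max(c,key=cv2.contourArea)),6,True)[:,0];print(n,q.tolist())
    print([np.round(plane(n,p,12),0)[:2].tolist() for p in q])
cv2.imwrite('pics/crop.png',np.hstack([cv2.resize(S[215:335,235:385],None,fx=2.6,fy=2.6,interpolation=2),cv2.resize(T[170:290,270:420],None,fx=2.6,fy=2.6,interpolation=2)])[...,::-1])
E
```

```text
green (array([291.39297125, 235.03833866]), array([282, 226,  20,  19, 313], dtype=int32)) (array([369.88172043, 253.09247312]), array([358, 241,  24,  25, 465], dtype=int32))
(array([533.75447145, -22.22977729,  99.25812512]), np.float64(1.2318632810920227)) [539.92098806 -17.84372602 108.        ] [532.81051299 -22.06317001 108.        ]Traceback (most recent call last):
  File "<stdin>", line 6, in <module>
  File "h.py", line 19, in blob
    i=1+np.argsort(-s[1:,4])[k];return c[i],s[i],l==i
        ~~~~~~~~~~~~~~~~~~~~^^^
IndexError: index 0 is out of bounds for axis 0 with size 0
```

```bash
sed -i 's/\[...,1\]>200)&(h\[...,2\]>90)/[...,1]>185)\&(h[...,2]>90)/' h.py
python3 - <<'E'
from h import *
S=cv2.imread('pics/scene0.png')[...,::-1].copy();T=cv2.imread('pics/top0.png')[...,::-1].copy()
cv2.imwrite('pics/crop.png',np.hstack([cv2.resize(S[215:335,235:385],None,fx=2.6,fy=2.6,interpolation=2),cv2.resize(T[170:290,270:420],None,fx=2.6,fy=2.6,interpolation=2)])[...,::-1])
print(hsv(T)[300:330:6,345:355:3].tolist(),hsv(S)[222,325:333].tolist(),hsv(T)[310,[300,320,390]])
for n,I,roi in(('top',T,(260,160,425,350)),('scene',S,(230,200,390,340))):
    h=hsv(I);m=(h[...,0]<16)&(h[...,1]>110)
    b=blob(m,roi);c,_=cv2.findContours(b[2].astype('uint8'),0,2)
    q=cv2.approxPolyDP(cv2.convexHull(max(c,key=cv2.contourArea)),6,True)[:,0];print(n,q.tolist())
    print([np.round(plane(n,p,12),0)[:2].tolist() for p in q])
E
```

```text
[[[1, 183, 162], [1, 184, 161], [1, 184, 161], [2, 183, 155]], [[1, 184, 161], [1, 184, 161], [1, 182, 161], [1, 184, 162]], [[1, 187, 142], [1, 187, 161], [1, 178, 162], [8, 161, 114]], [[8, 164, 135], [2, 186, 162], [1, 185, 161], [3, 181, 156]], [[12, 152, 129], [1, 185, 160], [1, 184, 162], [1, 184, 161]]] [[6, 200, 135], [2, 217, 140], [1, 227, 139], [1, 226, 140], [3, 224, 140], [2, 229, 139], [2, 233, 141], [2, 227, 118]] [[ 12 153 132]
 [ 12 156 137]
 [ 12 152 134]]
top [[385, 172], [411, 325], [293, 342], [273, 189]]
[[739.0, -63.0], [387.0, -123.0], [342.0, 138.0], [692.0, 199.0]]
scene [[285, 208], [378, 226], [349, 339], [240, 316]]
[[390.0, -120.0], [347.0, 140.0], [692.0, 199.0], [742.0, -58.0]]
```

View pics/crop.png

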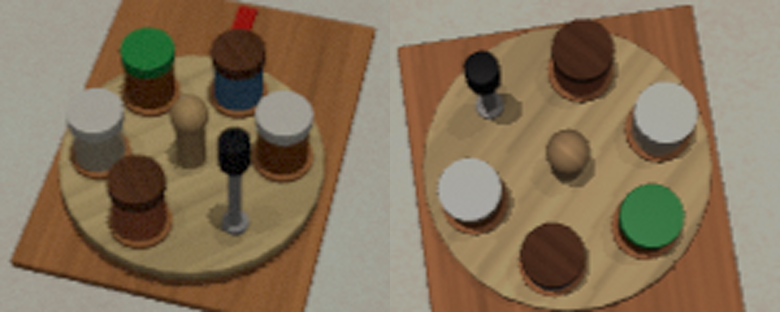

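```bash
python3 - <<'E'
from h import *
S=cv2.imread('pics/scene0.png')[...,::-1].copy();T=cv2.imread('pics/top0.png')[...,::-1].copy()
A=np.array([[739,-63],[387,-123],[342,138],[692,199.]]);B=np.array([[742,-58],[390,-120],[347,140],[692,199.]]);C=(A+B)/2
f=(C[1]+C[2])/2;b=(C[0]+C[3])/2;w=(C[2]-C[1])/np.linalg.norm(C[2]-C[1])
u=(b-f)/np.linalg.norm(b-f);print('front',f,'back',b,'len',np.linalg.norm(b-f),'u',u,'w',w, 'axis',f+225*u)
r=blob(red(T),(320,280,380,340));ys,xs=np.where(r[2]);P=np.array([plane('top',(x,y),12) for x,y in zip(xs,ys)])[:,:2]
v=np.linalg.svd(P-P.mean(0))[2][0];print('pointer',P.mean(0),v,np.ptp((P-P.mean(0))@v))
for z in(1,):
  ks=blob(S.max(2)<45,(310,255,340,290));kt=blob(T.max(2)<45,(292,180,316,210));print('knob',ks[:2],kt[:2],tri(ks[0],kt[0]))
def ball(I,roi): 
    x0,y0,x1,y1=roi
    return None
bs=(235+188/2.6,215+113/2.6);bt=(270+(568-390)/2.6,170+153/2.6);print('ball',tri(bs,bt),bs,bt)
# turntable ellipse in top: rim at z 38
h=hsv(T);
for n,d in(('flask',(178,208)),):print(n,plane('top',d,200),plane('scene',(445,293),200))
for n,a,c in(('sander',(254,303),(401,257)),('fish',(485,207),(178,259))):print(n,plane('top',a,30),plane('scene',c,30))
for n,uvt in(('w1',(471-390,190)),('br',(553-390,255)),('g',(651-390,215)),('w2',(665-390,113)),('br2',(583-390,50))):
    print(n,plane('top',(270+uvt[0]/2.6,170+uvt[1]/2.6),108))
E
```

```text
front [366.5    8.75] back [716.25  69.25] len 354.9440977111748 u [0.98536643 0.17044938] w [-0.16654693  0.98603353] axis [588.20744776  47.10110962]
pointer [435.12402891  28.21045757] [0.28463858 0.9586349 ] 4.94156226085884
knob (array([324.60326087, 273.06521739]), array([319, 265,  12,  18, 184], dtype=int32)) (array([305.12222222, 197.93333333]), array([299, 190,  13,  20, 180], dtype=int32)) (array([636.26977553, 113.71161401, 148.86878873]), np.float64(0.8724037219360148))
ball (array([583.32371802,  44.53043524, 100.44240747]), np.float64(1.477308232040033)) (307.3076923076923, 258.46153846153845) (338.46153846153845, 228.84615384615384)
flask [597.87773371 353.12006265 200.        ] [616.07389474 365.5417593  200.        ]
sander [424.99159914 226.30778052  30.        ] [435.14475434 232.81258065  30.        ]
fish [ 655.30400207 -286.94920334   30.        ] [ 671.10299773 -277.94687013   30.        ]
w1 [550.11711407 120.90738602 108.        ]
br [499.66620431  53.96676051 108.        ]
g [533.67186321 -23.08970523 108.        ]
w2 [616.89478301 -33.40456015 108.        ]
br2 [667.85085063  33.66259702 108.        ]
```

Emit:
{"method": "play_rows", "body": {
  "increments": "85 0 13 -12 0 0 0;85 0 27 -24 0 0 0;85 0 27 -24 0 0 0;85 0 27 -24 0 0 0;85 0 27 -24 0 0 0;85 0 27 -24 0 0 0;85 0 27 -24 0 0 0;85 0 27 -24 0 0 0"
}}

```text
time: 0.77
tool_pos: [310.0, -376.4, 250.1]
eef_rot: [[-0.0, 0.967, 0.257], [0.0, 0.257, -0.967], [-1.0, -0.0, -0.0]]
force: [1.3, -0.3, -0.2]
width: 84.7
```

Emit:
{"method": "play_rows", "body": {
  "increments": "85 0 27 -24 0 0 0;85 0 27 -24 0 0 0;85 0 27 -24 0 0 0;85 0 27 -24 0 0 0;85 0 27 -24 0 0 0;85 0 27 -24 0 0 0;85 0 27 -24 0 0 0;85 0 27 -24 0 0 0"
}}

```text
time: 1.43
tool_pos: [469.5, -135.4, 250.2]
eef_rot: [[-0.0, 0.966, 0.257], [0.0, 0.257, -0.966], [-1.0, -0.0, -0.0]]
force: [0.1, -0.4, 0.9]
width: 85.3
```

Emit:
{"method": "play_rows", "body": {
  "increments": "85 0 27 -24 0 0 0;85 0 27 -24 0 0 0;85 0 27 -24 0 0 0;85 0 27 -24 0 0 0;85 0 27 -24 0 0 0;85 0 27 -24 0 0 0;85 0 13 -12 0 0 0;85 0 0 0 0 0 0"
}}

```text
time: 2.1
tool_pos: [599.5, 61.5, 249.9]
eef_rot: [[0.001, 0.966, 0.26], [0.001, 0.26, -0.966], [-1.0, 0.001, -0.0]]
force: [-0.5, -0.6, -0.2]
width: 84.7
```

```bash
python3 - <<'E'
from h import *
o=robot.get_obs();print(o['time'],o['tool_pos'],np.round(o['eef_rot'],3),np.round(o['joint_positions'],1),o['force'])
R=np.array(o['eef_rot']);print(R.T@(np.array([636,114,151])-o['tool_pos']))
for n in("scene","top"):
    im,d=vision.get_image(n);cv2.imwrite(f"pics/{n}1.png",im[...,::-1])
E
```

```text
2.1 [599.53681948  61.50822765 249.9377759 ] [[ 0.001  0.966  0.26 ]
 [ 0.001  0.26  -0.966]
 [-1.     0.001 -0.   ]] [ 4.7 22.4 96.4  0.  61.2 79.6] [-0.46979728 -0.59229223 -0.24897745]
[ 98.99035174  48.78355448 -41.16683462]
```

View pics/scene1.png

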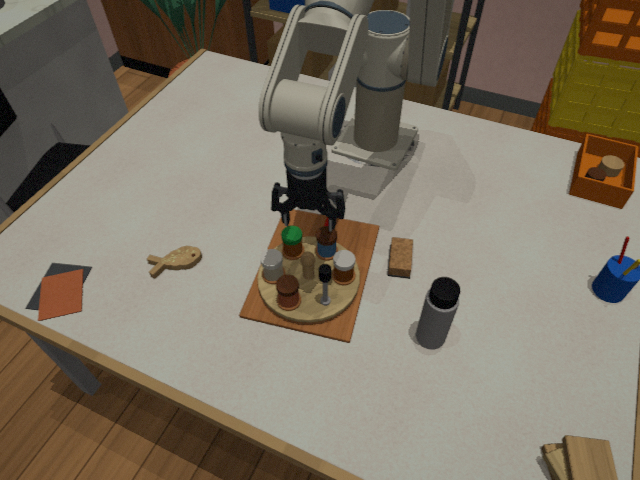

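The scene picture shows the gripper at about (310,205), still short of the knob at (325,273). Nothing has moved.

Emit:
{"method": "play_rows", "body": {
  "increments": "85 0 8 -7 0 0 0;85 0 10 -8 0 0 0;85 0 10 -8 0 0 0;85 0 10 -8 0 0 0;85 0 7 -6 0 0 0;85 0 4 -4 0 0 0;85 0 0 0 0 0 0;85 0 0 0 0 0 0"
}}

```text
time: 2.87
tool_pos: [634.8, 111.1, 250.0]
eef_rot: [[-0.001, 0.966, 0.258], [-0.0, 0.258, -0.966], [-1.0, -0.001, 0.0]]
force: [0.1, 0.3, 0.0]
width: 84.8
```

```bash
python3 - <<'E'
from h import *
o=robot.get_obs();print(o['time'],o['tool_pos'],np.round(o['joint_positions'],1))
R=np.array(o['eef_rot']);print(R.T@(np.array([636,114,151])-o['tool_pos']))
ims=[]
for n in("scene","top"):
    im,d=vision.get_image(n);x,y=(320,245) if n=='scene' else (315,210)
    ims.append(cv2.resize(im[y-75:y+75,x-70:x+80],(400,400)))
cv2.imwrite("pics/c2.png",np.hstack(ims)[...,::-1])
E
```

```text
2.8667 [634.75634733 111.08573997 250.03977832] [ 8.9 25.9 90.8 -0.  63.4 84. ]
[99.03820683  2.01844155 -2.50534519]
```

View pics/c2.png

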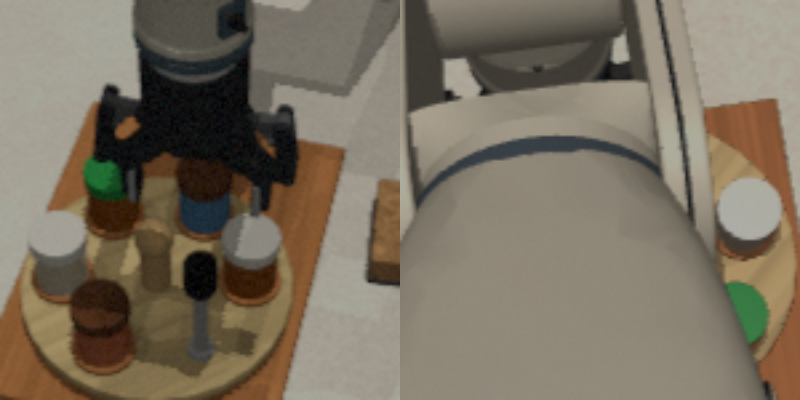

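The gripper hangs centred above the knob: in the left crop the fingertips straddle it. The carousel has not moved. Next I lower the gripper and close it.

Emit:
{"method": "play_rows", "body": {
  "increments": "85 8 1 -1 0 0 0;85 16 1 -1 0 0 0;85 20 0 0 0 0 0;85 20 0 0 0 0 0;85 18 0 0 0 0 0;85 12 0 0 0 0 0;85 5 0 0 0 0 0;85 0 0 0 0 0 0"
}}

```text
time: 3.63
tool_pos: [635.5, 113.0, 149.9]
eef_rot: [[-0.002, 0.967, 0.257], [-0.0, 0.257, -0.967], [-1.0, -0.002, -0.0]]
force: [-0.0, 0.9, 0.6]
width: 84.7
```

Emit:
{"method": "play_rows", "body": {
  "increments": "60 0 0 0 0 0 0;50 0 0 0 0 0 0;40 0 0 0 0 0 0;30 0 0 0 0 0 0;20 0 0 0 0 0 0;20 0 0 0 0 0 0;20 0 0 0 0 0 0;20 0 0 0 0 0 0",
  "newtons": 40
}}

```text
time: 4.3
tool_pos: [637.0, 113.5, 152.3]
eef_rot: [[0.002, 0.966, 0.257], [0.0, 0.257, -0.966], [-1.0, 0.002, 0.0]]
force: [-0.8, 0.2, 5.7]
width: 27.1
```

```bash
python3 - <<'E'
from h import *
o=robot.get_obs();print(o['time'],o['tool_pos'],np.round(o['joint_positions'],1),o['force'],o['width'])
im,d=vision.get_image("scene");x,y=320,245
cv2.imwrite("pics/c3.png",cv2.resize(im[y-75:y+75,x-70:x+80],(500,500))[...,::-1])
E
```

```text
4.3 [636.95026716 113.47088369 152.31947015] [ 9.  32.7 94.   0.  53.2 84.2] [-0.82037236  0.20835323  5.72984135] 27.142699113473554
```

View pics/c3.png

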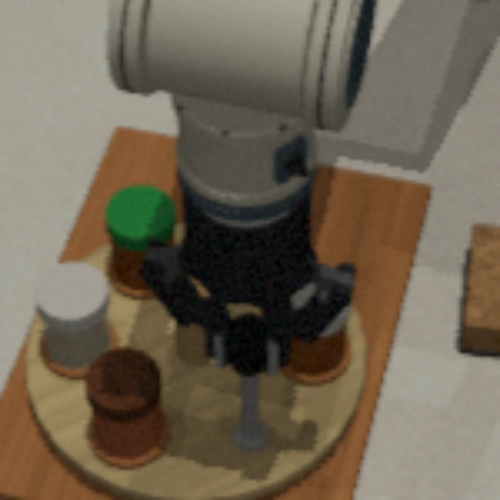

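The gripper holds the knob, which sits between the pads at about (245,345) in the crop, with the opening at 27 mm. Now I work out the clockwise path.

```bash
python3 - <<'E'
from h import *
ax=np.array([584.5,45.]);r=85.5;a0=52.7;tot=402.9
steps=[1,2,3]+[3.5]*112
# end ramp
steps+= [2.4,1.5,1,0,0]
print(sum(steps),len(steps))
f=tot/sum(steps);a=a0-f*np.cumsum([0]+steps)
P=ax+r*np.c_[np.cos(np.radians(a)),np.sin(np.radians(a))]
h=np.array([[.966,.257],[.257,-.966]])
Q=(P-P[0])@h.T
Q=np.round(Q*2)/2;D=np.diff(Q,axis=0)
np.save('path.npy',P)
for c in range(0,120,8):
    print(c//8+1,P[c+8].round(1),round(a[c+8],1),'; '.join(f"20 0 {y:g} {z:g} 0 0 0" for y,z in D[c:c+8]))
E
```

```text
402.9 120
1 [659.1  86.7] 29.2 20 0 1 1 0 0 0; 20 0 1.5 2.5 0 0 0; 20 0 2.5 4 0 0 0; 20 0 2.5 4.5 0 0 0; 20 0 2.5 4.5 0 0 0; 20 0 2 5 0 0 0; 20 0 2 5 0 0 0; 20 0 1.5 5 0 0 0
2 [670.   46.8] 1.2 20 0 1 5 0 0 0; 20 0 0.5 5 0 0 0; 20 0 0.5 5 0 0 0; 20 0 0.5 5.5 0 0 0; 20 0 0 5 0 0 0; 20 0 -0.5 5.5 0 0 0; 20 0 -1 5 0 0 0; 20 0 -1 5 0 0 0
3 [660.8   6.4] -26.8 20 0 -1.5 5 0 0 0; 20 0 -1.5 5 0 0 0; 20 0 -2 5 0 0 0; 20 0 -2.5 4.5 0 0 0; 20 0 -2.5 4.5 0 0 0; 20 0 -3 4.5 0 0 0; 20 0 -3 4 0 0 0; 20 0 -3 4 0 0 0
4 [633.8 -24.9] -54.8 20 0 -4 4 0 0 0; 20 0 -3.5 3.5 0 0 0; 20 0 -4 3.5 0 0 0; 20 0 -4.5 3 0 0 0; 20 0 -4.5 3 0 0 0; 20 0 -4.5 2.5 0 0 0; 20 0 -4.5 2 0 0 0; 20 0 -5 2 0 0 0
5 [595.2 -39.8] -82.8 20 0 -5 1.5 0 0 0; 20 0 -5 1.5 0 0 0; 20 0 -5 1 0 0 0; 20 0 -5 1 0 0 0; 20 0 -5.5 0 0 0 0; 20 0 -5 0.5 0 0 0; 20 0 -5.5 -0.5 0 0 0; 20 0 -5 -0.5 0 0 0
6 [554.1 -34.9] -110.8 20 0 -5 -1 0 0 0; 20 0 -5 -1 0 0 0; 20 0 -5 -1.5 0 0 0; 20 0 -5 -1.5 0 0 0; 20 0 -5 -2.5 0 0 0; 20 0 -4.5 -2 0 0 0; 20 0 -4.5 -3 0 0 0; 20 0 -4.5 -2.5 0 0 0
7 [520.2 -11.3] -138.8 20 0 -4 -3.5 0 0 0; 20 0 -4 -3.5 0 0 0; 20 0
[... 772 characters left out ...]
 20 0 5.5 -1 0 0 0; 20 0 5 -0.5 0 0 0
12 [597.6 129.5] -278.8 20 0 5.5 0 0 0 0; 20 0 5 0 0 0 0; 20 0 5 0.5 0 0 0; 20 0 5.5 0.5 0 0 0; 20 0 5 1 0 0 0; 20 0 5 1.5 0 0 0; 20 0 5 1.5 0 0 0; 20 0 5 2 0 0 0
13 [635.7 113.5] -306.8 20 0 4.5 2.5 0 0 0; 20 0 4.5 2.5 0 0 0; 20 0 4.5 2.5 0 0 0; 20 0 4 3.5 0 0 0; 20 0 4.5 3 0 0 0; 20 0 3.5 3.5 0 0 0; 20 0 3.5 4 0 0 0; 20 0 3.5 4 0 0 0
14 [661.9  81.4] -334.8 20 0 3 4 0 0 0; 20 0 3 4.5 0 0 0; 20 0 2.5 4.5 0 0 0; 20 0 2.5 4.5 0 0 0; 20 0 2 5 0 0 0; 20 0 1.5 5 0 0 0; 20 0 1.5 5 0 0 0; 20 0 1 5 0 0 0
15 [668.8  59.6] -350.2 20 0 1 5.5 0 0 0; 20 0 0.5 5 0 0 0; 20 0 0 5 0 0 0; 20 0 0 4 0 0 0; 20 0 -0.5 2 0 0 0; 20 0 0 1.5 0 0 0; 20 0 0 0 0 0 0; 20 0 0 0 0 0 0
```

Emit:
{"method": "play_rows", "body": {
  "increments": "20 -1 1 1 0 0 0; 20 0 1.5 2.5 0 0 0; 20 0 2.5 4 0 0 0; 20 0 2.5 4.5 0 0 0; 20 0 2.5 4.5 0 0 0; 20 0 2 5 0 0 0; 20 0 2 5 0 0 0; 20 0 1.5 5 0 0 0"
}}

```text
time: 5.02
tool_pos: [660.0, 86.1, 152.4]
eef_rot: [[0.0, 0.966, 0.257], [-0.0, 0.257, -0.966], [-1.0, 0.0, 0.0]]
force: [1.5, 2.7, -0.2]
width: 27.0
```

Emit:
{"method": "play_rows", "body": {
  "increments": "20 0 1 5 0 0 0; 20 0 0.5 5 0 0 0; 20 0 0.5 5 0 0 0; 20 0 0.5 5.5 0 0 0; 20 0 0 5 0 0 0; 20 0 -0.5 5.5 0 0 0; 20 0 -1 5 0 0 0; 20 0 -1 5 0 0 0"
}}

```text
time: 5.68
tool_pos: [670.1, 46.5, 152.4]
eef_rot: [[0.0, 0.966, 0.257], [-0.0, 0.257, -0.966], [-1.0, 0.0, 0.0]]
force: [3.6, 2.0, 0.9]
width: 27.0
```

```bash
python3 - <<'E'
from h import *
o=robot.get_obs();print(o['time'],o['tool_pos'],o['force'],o['width'])
im,d=vision.get_image("scene");cv2.imwrite("pics/s4.png",im[...,::-1])
E
```

```text
5.6833 [670.06109263  46.46297044 152.37946059] [3.64380648 1.99357803 0.87277944] 27.007868935973992
```

View pics/s4.png

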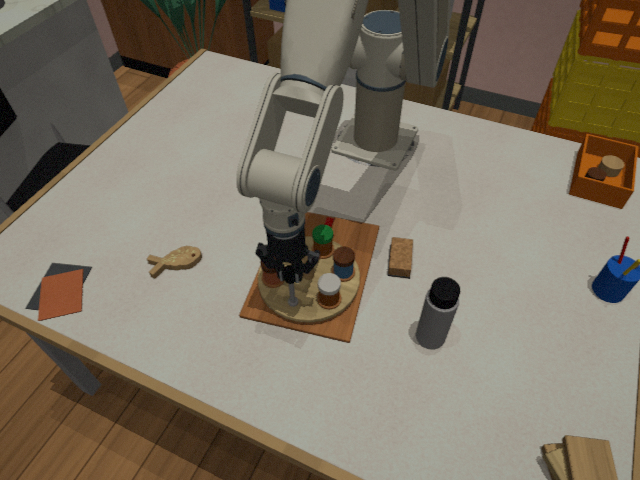

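The carousel follows the gripper. The green lid is now at (323,234), just past the pointer at (331,222), and the forces are low. I carry on clockwise.

Emit:
{"method": "play_rows", "body": {
  "increments": "20 0 -1.5 5 0 0 0; 20 0 -1.5 5 0 0 0; 20 0 -2 5 0 0 0; 20 0 -2.5 4.5 0 0 0; 20 0 -2.5 4.5 0 0 0; 20 0 -3 4.5 0 0 0; 20 0 -3 4 0 0 0; 20 0 -3 4 0 0 0"
}}

```text
time: 6.4
tool_pos: [660.4, 6.5, 152.3]
eef_rot: [[-0.001, 0.966, 0.257], [0.0, 0.257, -0.966], [-1.0, -0.001, -0.0]]
force: [0.8, 0.7, 3.6]
width: 27.0
```

Emit:
{"method": "play_rows", "body": {
  "increments": "20 0 -4 4 0 0 0; 20 0 -3.5 3.5 0 0 0; 20 0 -4 3.5 0 0 0; 20 0 -4.5 3 0 0 0; 20 0 -4.5 3 0 0 0; 20 0 -4.5 2.5 0 0 0; 20 0 -4.5 2 0 0 0; 20 0 -5 2 0 0 0"
}}

```text
time: 7.07
tool_pos: [632.8, -24.4, 152.3]
eef_rot: [[-0.001, 0.966, 0.257], [0.001, 0.257, -0.966], [-1.0, -0.001, -0.001]]
force: [-2.2, 4.9, 5.7]
width: 27.2
```

Emit:
{"method": "play_rows", "body": {
  "increments": "20 0 -5 1.5 0 0 0; 20 0 -5 1.5 0 0 0; 20 0 -5 1 0 0 0; 20 0 -5 1 0 0 0; 20 0 -5.5 0 0 0 0; 20 0 -5 0.5 0 0 0; 20 0 -5.5 -0.5 0 0 0; 20 0 -5 -0.5 0 0 0"
}}

```text
time: 7.73
tool_pos: [594.6, -38.6, 152.3]
eef_rot: [[-0.0, 0.967, 0.257], [0.002, 0.257, -0.967], [-1.0, 0.0, -0.002]]
force: [0.6, 8.8, 3.5]
width: 27.2
```

Emit:
{"method": "play_rows", "body": {
  "increments": "20 0 -5 -1 0 0 0; 20 0 -5 -1 0 0 0; 20 0 -5 -1.5 0 0 0; 20 0 -5 -1.5 0 0 0; 20 0 -5 -2.5 0 0 0; 20 0 -4.5 -2 0 0 0; 20 0 -4.5 -3 0 0 0; 20 0 -4.5 -2.5 0 0 0"
}}

```text
time: 8.4
tool_pos: [554.8, -33.6, 152.4]
eef_rot: [[0.003, 0.967, 0.256], [0.002, 0.256, -0.967], [-1.0, 0.003, -0.001]]
force: [6.3, 12.2, -1.0]
width: 27.1
```

Emit:
{"method": "play_rows", "body": {
  "increments": "20 0 -4 -3.5 0 0 0; 20 0 -4 -3.5 0 0 0; 20 0 -3.5 -3.5 0 0 0; 20 0 -3.5 -4 0 0 0; 20 0 -3.5 -4 0 0 0; 20 0 -3 -4 0 0 0; 20 0 -2.5 -4.5 0 0 0; 20 0 -2.5 -4.5 0 0 0"
}}

```text
time: 9.07
tool_pos: [521.8, -10.9, 152.4]
eef_rot: [[0.004, 0.966, 0.257], [0.0, 0.257, -0.966], [-1.0, 0.004, 0.001]]
force: [6.7, 5.3, -4.3]
width: 26.8
```

```bash
python3 - <<'E'
from h import *
o=robot.get_obs();print(o['time'],o['tool_pos'],o['force'],o['width'],np.round(o['joint_positions'],1))
im,d=vision.get_image("scene");cv2.imwrite("pics/s5.png",im[...,::-1])
E
```

```text
9.0667 [521.75756291 -10.88073825 152.37368684] [ 6.73517951  5.26749978 -4.34811749] 26.766299506064268 [ -2.5  23.7 110.4   0.   45.6  72.6]
```

View pics/s5.png

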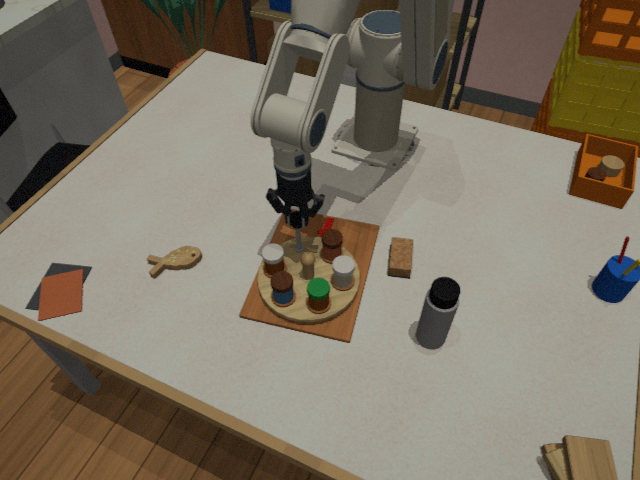

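About half a turn is done: the green lid is at (318,289), at the back, and the bystanders have not moved. The forces stay below 15 N.

Emit:
{"method": "play_rows", "body": {
  "increments": "20 0 -2 -5 0 0 0; 20 0 -1.5 -5 0 0 0; 20 0 -2 -5 0 0 0; 20 0 -1 -5 0 0 0; 20 0 -0.5 -5 0 0 0; 20 0 -0.5 -5 0 0 0; 20 0 -0.5 -5.5 0 0 0; 20 0 0 -5 0 0 0"
}}

```text
time: 9.78
tool_pos: [502.4, 26.2, 152.4]
eef_rot: [[0.001, 0.966, 0.257], [-0.0, 0.257, -0.966], [-1.0, 0.001, 0.0]]
force: [4.5, -0.1, -1.6]
width: 27.0
```

Emit:
{"method": "play_rows", "body": {
  "increments": "20 0 0.5 -5.5 0 0 0; 20 0 0.5 -5 0 0 0; 20 0 1 -5 0 0 0; 20 0 1 -5 0 0 0; 20 0 2 -5 0 0 0; 20 0 1.5 -5 0 0 0; 20 0 2.5 -5 0 0 0; 20 0 2 -4.5 0 0 0"
}}

```text
time: 10.45
tool_pos: [502.8, 67.8, 152.3]
eef_rot: [[0.0, 0.966, 0.257], [-0.0, 0.257, -0.966], [-1.0, 0.0, 0.0]]
force: [5.4, -3.2, -1.4]
width: 26.8
```

Emit:
{"method": "play_rows", "body": {
  "increments": "20 0 3 -4.5 0 0 0; 20 0 3 -4 0 0 0; 20 0 3 -4.5 0 0 0; 20 0 3.5 -3.5 0 0 0; 20 0 4 -4 0 0 0; 20 0 4 -3.5 0 0 0; 20 0 4 -3 0 0 0; 20 0 4.5 -3 0 0 0"
}}

```text
time: 11.12
tool_pos: [522.9, 104.2, 152.3]
eef_rot: [[-0.001, 0.966, 0.257], [-0.0, 0.257, -0.966], [-1.0, -0.001, 0.0]]
force: [1.9, -2.8, 2.9]
width: 26.7
```

Emit:
{"method": "play_rows", "body": {
  "increments": "20 0 4.5 -2.5 0 0 0; 20 0 4.5 -2.5 0 0 0; 20 0 4.5 -2 0 0 0; 20 0 5 -2 0 0 0; 20 0 5 -1 0 0 0; 20 0 5 -1.5 0 0 0; 20 0 5.5 -1 0 0 0; 20 0 5 -0.5 0 0 0"
}}

```text
time: 11.78
tool_pos: [557.7, 126.6, 152.3]
eef_rot: [[-0.0, 0.966, 0.257], [-0.0, 0.257, -0.966], [-1.0, -0.0, 0.0]]
force: [-0.1, -4.3, 4.8]
width: 26.9
```

Emit:
{"method": "play_rows", "body": {
  "increments": "20 0 5.5 0 0 0 0; 20 0 5 0 0 0 0; 20 0 5 0.5 0 0 0; 20 0 5.5 0.5 0 0 0; 20 0 5 1 0 0 0; 20 0 5 1.5 0 0 0; 20 0 5 1.5 0 0 0; 20 0 5 2 0 0 0"
}}

```text
time: 12.45
tool_pos: [598.8, 130.0, 152.3]
eef_rot: [[-0.001, 0.966, 0.257], [-0.0, 0.257, -0.966], [-1.0, -0.001, 0.0]]
force: [-1.4, -3.2, 4.5]
width: 26.9
```

Emit:
{"method": "play_rows", "body": {
  "increments": "20 0 4.5 2.5 0 0 0; 20 0 4.5 2.5 0 0 0; 20 0 4.5 2.5 0 0 0; 20 0 4 3.5 0 0 0; 20 0 4.5 3 0 0 0; 20 0 3.5 3.5 0 0 0; 20 0 3.5 4 0 0 0; 20 0 3.5 4 0 0 0"
}}

```text
time: 13.12
tool_pos: [636.5, 113.9, 152.3]
eef_rot: [[-0.001, 0.966, 0.257], [0.0, 0.257, -0.966], [-1.0, -0.001, -0.0]]
force: [-3.9, -2.4, 7.1]
width: 27.4
```

```bash
python3 - <<'E'
from h import *
o=robot.get_obs();print(o['time'],o['tool_pos'],o['force'],o['width'],np.round(o['joint_positions'],1))
im,d=vision.get_image("scene");cv2.imwrite("pics/s6.png",im[...,::-1])
E
```

```text
13.1167 [636.51677515 113.86951214 152.30488406] [-3.89447735 -2.41751051  7.14544267] 27.373829948213224 [ 9.1 32.7 94.   0.  53.4 84.2]
```

View pics/s6.png

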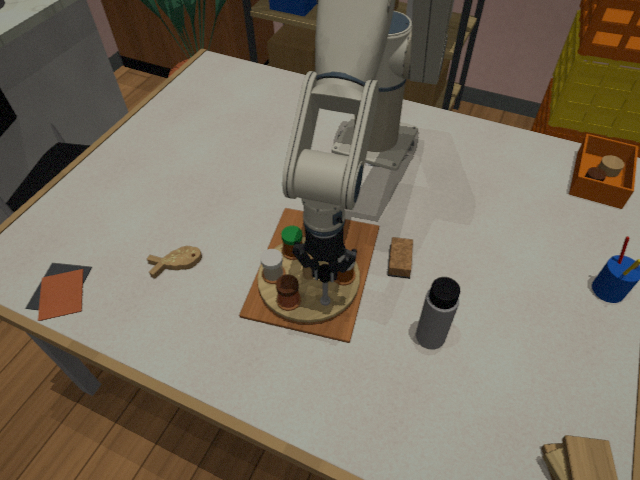

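One full turn is done: the green lid is back at (291,235). Now I take it to the front.

Emit:
{"method": "play_rows", "body": {
  "increments": "20 0 3 4 0 0 0; 20 0 3 4.5 0 0 0; 20 0 2.5 4.5 0 0 0; 20 0 2.5 4.5 0 0 0; 20 0 2 5 0 0 0; 20 0 1.5 5 0 0 0; 20 0 1.5 5 0 0 0; 20 0 1 5 0 0 0"
}}

```text
time: 13.83
tool_pos: [662.1, 82.2, 152.3]
eef_rot: [[-0.002, 0.966, 0.257], [0.0, 0.257, -0.966], [-1.0, -0.002, -0.001]]
force: [-4.3, -0.8, 7.6]
width: 26.6
```

Emit:
{"method": "play_rows", "body": {
  "increments": "20 0 1 5 0 0 0; 20 0 0.5 5 0 0 0; 20 0 0 4 0 0 0; 20 0 0 3.5 0 0 0; 20 0 -0.5 2.5 0 0 0; 20 0 0 1.5 0 0 0; 20 0 0 0 0 0 0; 20 0 0 0 0 0 0"
}}

```text
time: 14.5
tool_pos: [668.8, 61.6, 152.3]
eef_rot: [[-0.001, 0.967, 0.257], [0.0, 0.257, -0.967], [-1.0, -0.001, -0.001]]
force: [-3.1, -1.8, 5.5]
width: 26.6
```

```bash
python3 - <<'E'
from h import *
o=robot.get_obs();print(o['time'],o['tool_pos'],o['force'],o['width'])
Q=np.array([[637,113.5],[660,86.1],[670.1,46.5],[660.4,6.5],[632.8,-24.4],[594.6,-38.6],[554.8,-33.6],[521.8,-10.9],[502.4,26.2],[502.8,67.8],[522.9,104.2],[557.7,126.6],[598.8,130],[636.5,113.9]])
s=np.linalg.lstsq(np.c_[2*Q,np.ones(len(Q))],(Q**2).sum(1),rcond=None)[0];ax=s[:2];print('axis',ax,'r',np.sqrt(s[2]+ax@ax))
ims=[];
for n in("scene","top"):
    im,d=vision.get_image(n);cv2.imwrite(f"pics/{n}7.png",im[...,::-1])
    try:
        m=green(im);g=blob(m,(250,200,380,330) if n=='scene' else (270,170,420,340));print(n,g[:2],plane(n,g[0],99 if n=='scene' else 105))
        r=blob(red(im),(310,200,350,240) if n=='scene' else (320,280,380,340));print(r[:2],plane(n,r[0],12))
    except Exception as e:print(n,e)
    x,y=(310,260) if n=='scene' else (340,260)
    ims.append(cv2.resize(im[y-75:y+75,x-75:x+75],(400,400)))
cv2.imwrite("pics/c7.png",np.hstack(ims)[...,::-1])
u=np.array([.9855,.1695]);k=np.array(o['tool_pos'][:2]);v=k-ax;print('knob ang',np.degrees(np.arctan2(v[1],v[0])),'front',ax-85*u,'target knob',ax+85*u)
E
```

```text
14.5 [668.78458105  61.59221223 152.31128723] [-3.10517607 -1.83764328  5.52973297] 26.56129238016838
axis [585.05027429  46.01976658] r 85.09808084934203
scene (array([318.23828125, 232.46484375]), array([309, 223,  18,  20, 256], dtype=int32)) [499.27381237  34.49970148  99.        ]
(array([332., 235.]), array([332, 235,   1,   1,   1], dtype=int32)) [426.06605969  39.25970949  12.        ]
top index 0 is out of bounds for axis 0 with size 0
knob ang 10.535195630643004 front [501.28277429  31.61226658] target knob [668.81777429  60.42726658]
```

View pics/c7.png

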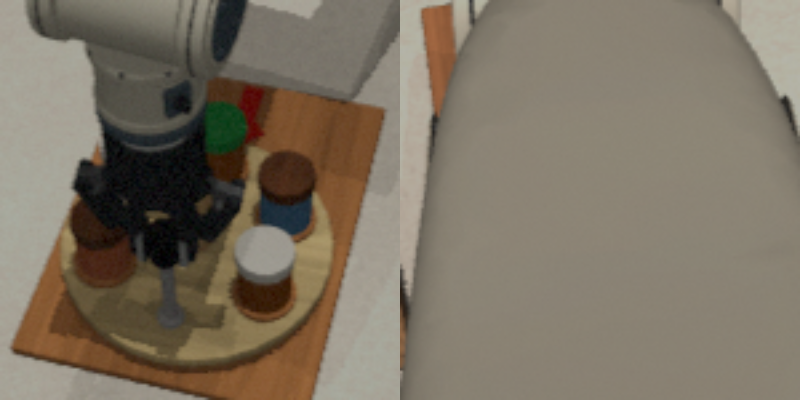

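```bash
python3 - <<'E'
from h import *
T=cv2.imread('pics/top0.png')[...,::-1].copy();S=cv2.imread('pics/scene0.png')[...,::-1].copy()
ax=np.array([585.05,46.02])
h=hsv(T);m=((h[...,0]<5)|(h[...,0]>174))&(h[...,1]>160)&(h[...,2]>90)
r=blob(m,(325,285,375,340));ys,xs=np.where(r[2]);P=np.array([plane('top',(x,y),13) for x,y in zip(xs,ys)])[:,:2]
v=np.linalg.svd(P-P.mean(0))[2][0];v*=np.sign(v[0]);print(r[1],P.mean(0),'dir',np.degrees(np.arctan2(v[1],v[0])),'len',np.ptp((P-P.mean(0))@v))
d=ax-P.mean(0);print('bearing centroid->axis',np.degrees(np.arctan2(d[1],d[0])),np.linalg.norm(d))
a=np.radians(9.77);print('off-line mm',np.cross([np.cos(a),np.sin(a)],d))
# green in scene after: centre of lid (vertical-mid bias) initial vs now
for n,a in(('start',(291.393,235.038)),('now',(318.238,232.465))):
    p=plane('scene',a,100)[:2]-ax;print(n,p,np.degrees(np.arctan2(p[1],p[0]))%360-180,np.linalg.norm(p))
E
```

```text
[338 295  21  36 381] [413.720214    15.52115458] dir 9.634444434359176 len 77.6268544847531
bearing centroid->axis 10.093634643744977 174.0232028885913
off-line mm 0.9829631128838408
start [-50.93063423 -67.3285523 ] 52.89434330962732 84.42193706776199
now [-85.01349313 -11.14845536] 7.470992541610229 85.74136732796106<stdin>:8: DeprecationWarning: Arrays of 2-dimensional vectors are deprecated. Use arrays of 3-dimensional vectors instead. (deprecated in NumPy 2.0)
```

```bash
python3 - <<'E'
from h import *
ax=np.array([585.05,46.02])
for b in(52.9,7.5,9,9.9,10.5):
    a=np.radians(b+180);c=np.r_[ax+85*np.array([np.cos(a),np.sin(a)]),100]
    t=np.radians(np.arange(0,360,3));q=np.array([proj('scene',c+[26*np.cos(x),26*np.sin(x),dz]) for x in t for dz in(-8,8)])
    print(b,q.min(0).round(1),q.max(0).round(1))
for f in('0','7'):
    S=cv2.imread(f'pics/scene{f}.png')[...,::-1].copy();h=hsv(S)
    m=(h[...,0]>45)&(h[...,0]<90)&(h[...,1]>90);print(blob(m,(270,215,345,260))[1])
E
```

```text
52.9 [280.3 224.7] [302.1 245.3]
7.5 [307.4 222.5] [328.8 243. ]
9 [306.5 222.3] [327.9 242.8]
9.9 [306.  222.2] [327.4 242.7]
10.5 [305.6 222.2] [327.  242.7]
[281 226  21  19 320]
[309 223  18  20 263]
```

The lid's right edge is at column 327, which matches the knob bearing of 10.5°. The left edge is hidden behind the gripper. The pointer line is at about 9.8°, so I nudge 1 mm and let it settle.

Emit:
{"method": "play_rows", "body": {
  "increments": "20 0 0 0.5 0 0 0; 20 0 0 0.5 0 0 0; 20 0 0 0 0 0 0; 20 0 0 0 0 0 0; 20 0 0 0 0 0 0; 20 0 0 0 0 0 0; 20 0 0 0 0 0 0; 20 0 0 0 0 0 0"
}}

```text
time: 15.27
tool_pos: [668.9, 61.0, 152.3]
eef_rot: [[-0.002, 0.966, 0.257], [0.001, 0.257, -0.966], [-1.0, -0.001, -0.001]]
force: [-3.8, -0.2, 7.4]
width: 27.0
```

```bash
python3 - <<'E'
from h import *
o=robot.get_obs();print(o['time'],o['tool_pos'],o['force'],o['width'],np.round(o['dq'],2))
v=np.array(o['tool_pos'][:2])-[585.05,46.02];print(np.degrees(np.arctan2(v[1],v[0])))
im,d=vision.get_image("scene");cv2.imwrite("pics/s8.png",im[...,::-1]);print(blob(green(im),(270,215,345,260))[1])
E
```

```text
15.2667 [668.86861455  60.98858325 152.28944339] [-3.81774514 -0.24734473  7.36519157] 26.996853438439334 [ 0.03  0.01  0.02 -0.01  0.06 -0.04]
10.125316547657004
[311 223  16  20 263]
```

View pics/s8.png

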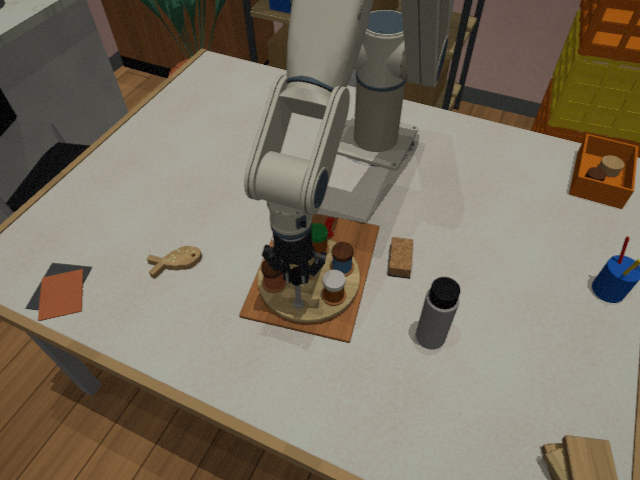

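The green lid, at (319,233), is at the front in line with the pointer at (331,222). The knob is held, and the flask, fish and block have not moved. I hand in.

```bash
python3 -c "
from plant import hand_in;print(hand_in())"
```

```text
the job is handed in; nothing more can be done
None
```

I gripped the knob and led the carousel clockwise through about 402° at roughly 0.7 rad/s. That is one full turn, then on until the green-lidded jar stood at the front. I handed in at about 15.3 s of the 61 s allowed, with the gripper still holding the knob at 40 N.

- **Alignment:** the knob's bearing is 10.1°, and the pointer line measures 9.6–10.1°. That puts the lid within about 1 mm of the line.
- **Hold:** the arm was still, the fingers stood 27 mm apart on the knob, and the wrist force was about 8 N.
- **Bystanders:** the flask, fish and sanding block look unmoved in the last scene picture. I checked this by eye and did not measure their positions again.
- **Disagreement:** the gripper hid part of the green lid, so its colour centroid alone gave about 7.5°. The visible right edge matched the 10.5° knob bearing before the final 1 mm nudge. The top camera was blocked by the arm, so it could not confirm the final position.

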